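# Release a ratchet book press

### The arm

A 6-joint arm with a two-finger parallel gripper is mounted at the origin on the work surface. World frame = base frame: x ahead of the robot, y to its left, z up, the work surface at z = 0. Lengths are in m, angles in rad, forces in N, time in s.
With the tool pointing down it reaches from about 0.35 to 0.775 m from the base axis. Payload 7.3 kg.
Tool frame: the origin (TCP) lies midway between the tips of the shut fingers; the grasp point (between the pads) lies 19 mm behind it (robot.tcp_to_grasp is the distance from the TCP to the grasp point, in m); x points along the fingers, z is the direction in which the jaws open and shut, and the axes are right-handed (so a half turn about x gives the same grasp; the last joint's range is limited). The gripper opens to 92 mm and grips with 3 to 60 N. Pads are 19 mm wide; open, the fingers measure 130 mm over their backs; the gripper's body (75 mm by 190 mm) begins 47 mm behind the grasp point.
Start: joints at [0.962, 0.342, 1.524, -0, 1.275, -0.146], TCP at [0.234, 0.47, 0.227] pointing down, gripper open.
Joint ranges: [-2.53, 2.53], [-0.77, 2.02], [0.04, 2.7], [-1, 4.14], [0.28, 2.66], [-3.11, 3.11]. Speed limits (rad/s): [2.57, 2.57, 3.14, 3.14, 3.14, 3.14].

### API

Orientations are given as [roll, pitch, yaw] about the fixed x, y, z axes, in that order (R = Rz(yaw) Ry(pitch) Rx(roll)).
In Python, from cell import robot gives the robot as it stands.
- The arm moves only by the tool move_arm, never from a script. Its argument "deltas" is a list of rows, each an object with "dp": the shift along the tool's x, y, z in m, a list of three; "turn": the turn, a rotation vector about the tool's x, y, z in degrees, a list of three. A call has 1 to 10 rows; each row is the pose to reach, as a shift and turn from the pose commanded when the call began, along the tool's axes at that moment; what a row does not reach only later rows make up. A row lasts 1/10 s, in which the tool goes at most 50 mm and 8.59 degrees, less where a joint would pass 70% of its speed; a pose out of reach is approached as far as the arm can. A call with a gripper value outside its range is refused whole. "hand" is the finger opening in m, from 0 to 0.0918, set as the call begins (left out, the last holds). The fingers move at their own pace and stop on an object; "squeeze" is the grip in N (left out, the last holds). Time passes only in rows, so rows that repeat a pose let the fingers close. It gives the time, the measured TCP pose, the force and the opening at its end, in the units of the state.
- robot.observe(): the state, without advancing time (a new reading comes with each control period).
- robot.read_camera(name): name is "scene" or "side" or "wrist"; returns (picture, depth): 420x560x3 uint8, red, green, blue; 420x560 float32, m along the optical axis (not along the pixel's ray), 0 where there is no reading.
- robot.camera_info(name): a dict with "fx", "fy", "cx", "cy" (pixels), "k1" (the pictures are not rectified: a ray, as slopes to the right and down, at radius r is drawn at 1 + k1 r^2 times it, then the intrinsics apply), "R" (3x3) and "t" (3): a world point X has camera coordinates R X + t. Camera axes: x right, y down, z forward; pixel columns grow to the right and rows downward; lengths in m; the calibration is good to about 2 mm. A picture is of the moment at which its call begins: read the wrist's pose just before it. camera_info takes no time and is no camera call; for the wrist camera it gives the pose at the moment of the call.
- robot.hand_in(): hands the job in, once; it reports no verdict.
The state is a dict: "time": time; "qpos": joint angles; "qvel": joint speeds; "joint_efforts": joint torques, N m; "tool_pos": TCP position; "tool_rot": TCP orientation; "contact_force": force on the tool from outside, world axes, zero at the start; "torque": the same for the moment, N m; "opening": finger opening in m.
Only numpy, scipy, OpenCV 4.12 (cv2) and the standard library are available. Lean on these libraries where they do the work, as an engineer would, in place of code of your own. Each camera call takes 0.05 s, during which the arm holds its last target.

### The job

The glue on the book in the press has set. Flip the small direction lever on the press's ratchet head over to its other side (release), then swing the ratchet handle back and forth until the platen stands at least 13 mm clear of the book. Leave the direction lever on release and let go of everything.

Things in the scene. Friction and masses are not known exactly. Their poses are not given: they have to be found in the camera images.
- screw_axis (a point): Point on the upright turning axis of the ratchet head on top of a grey desk book press (base 240 x 270 mm, bridge top at 176 mm), 190 mm above the desk. z up, x from front to back of the press. The handle's middle position points along -x of this frame, about towards the robot. A spindle of 9 mm radius stands up along the axis, about 25 mm past this point, and rises with the platen.
- handle_grip (a point): Centre of the upright black round grip on the end of the ratchet handle: 24 mm in diameter, 44 mm tall (22 mm above and below this point), 214 mm above the desk, 160 mm from the screw axis. It spins on its pin, so pinch or push it. The handle under it is a steel bar 22 mm wide, top 189 mm above the desk, and stays where it is left; 3 to 6 N at the grip moves it.
- handle (a joint): Angle of the handle about the screw axis, rad, 0 in the middle, positive counter-clockwise seen from above (grip to the right, seen from the robot); end stops at -0.70 and +0.70. The pin wheel has 14 pins, so up to about 0.5 rad at the beginning of a working stroke turns nothing: use nearly the whole swing.
- selector_post (a point): Centre of the upright steel post (12 mm in diameter, 210 mm above the desk, top at 225, free above 200) on the end of the direction lever. The lever lies over the handle bar, pivots on it 44.5 mm from the screw axis and reaches 40 mm out along it; the post goes 16 mm to either side of the handle's line and stays put. About 2 N moves it; the handle yields at about 4 N there.
- selector (a joint): Angle of the direction lever to the handle's line, rad, positive counter-clockwise from above, stops at -0.40 and +0.40. Starts near -0.40: press (clockwise strokes would tighten, and jam as the platen is down). Near +0.40 is release: counter-clockwise strokes (grip going right, seen from the robot) raise the platen, return strokes click over freely.
- platen (a joint): Height of the platen (steel plate 200 x 165 x 14 mm between base and bridge, on the book) above its start, m; 0 at the start, at most 0.04. Each radian turned by the ratchet raises it 8 mm: two to four full strokes are needed.

How it is judged:
By the outcome, as a careful person would: the job done as asked, in the order asked, and still so for the second after the job is handed in, with the robot touching nothing.
It also fails if it takes over 51 s, if anything falls off the work surface, if the arm or the gripper's body presses on something with over 40 N, if the wrist force passes 120 N, or if a joint passes its speed limit or range.

## Working session

There is one attempt and no reset: what is moved stays moved. The work goes in short steps, Python scripts to look and compute and a tool call to move; the robot and the scene stay as the last step left them, time stands still between calls to the robot, and variables do not carry over. Pictures are saved under pics/ and viewed, and the job is handed in when it is done.

Besides the shell and the picture viewer there is one more tool, called by a JSON object that holds its "name" and its "arguments", one argument or row to a line. move_arm: Moves the arm, as the interface text tells. Its arguments: {"type":"object","properties":{"deltas":{"type":"array"},"hand":{"type":"number"},"squeeze":{"type":"number"}},"required":["deltas"]}

```bash
ls; mkdir -p pics; cat > h.py <<'E'
import numpy as np, cv2
from cell import robot
def ray(ci,u,v):
    K=np.array([[ci['fx'],0,ci['cx']],[0,ci['fy'],ci['cy']],[0,0,1.]])
    p=cv2.undistortPoints(np.array([[[u,v]]],float),K,np.array([ci['k1'],0,0,0,0]))[0,0]
    R=np.array(ci['R']);t=np.array(ci['t'])
    return -R.T@t, R.T@np.array([p[0],p[1],1.])
def onz(ci,u,v,z):
    o,d=ray(ci,u,v); return o+d*(z-o[2])/d[2]
def snap(n,f):
    ci=robot.camera_info(n); im,d=robot.read_camera(n)
    cv2.imwrite('pics/'+f+'.png',im[:,:,::-1]); np.save('pics/'+f+'.npy',d); 
    import pickle; pickle.dump(ci,open('pics/'+f+'.pkl','wb'))
    return ci,im,d
E
python3 - <<'E'
from h import *
for n in ('scene','side'):
    ci,im,d=snap(n,n+'0'); print(n,{k:np.round(v,3).tolist() for k,v in ci.items()})
print(robot.observe())
E
```

```text
pics
scene {'fx': 380.672, 'fy': 380.672, 'cx': 275.705, 'cy': 202.098, 'k1': -0.086, 'R': [[0.112, 0.994, -0.018], [0.563, -0.078, -0.823], [-0.819, 0.082, -0.568]], 't': [-0.083, -0.212, 1.229]}
side {'fx': 458.625, 'fy': 458.625, 'cx': 285.787, 'cy': 210.047, 'k1': -0.148, 'R': [[0.101, -0.995, 0.017], [-0.587, -0.073, -0.806], [0.803, 0.071, -0.592]], 't': [-0.055, 0.469, 0.252]}
{'time': 0.1, 'qpos': array([ 9.62041998e-01,  3.42654243e-01,  1.52488208e+00, -5.67628507e-06,
        1.27541909e+00, -1.46005095e-01]), 'qvel': array([-0.00053897, -0.00079156, -0.00422005,  0.00082076, -0.00055951,
        0.00215455]), 'joint_efforts': array([ 1.04137584e-03, -4.32006133e+01, -2.44691652e+01,  7.18506798e-02,
        5.26732486e-02, -7.04263834e-05]), 'tool_pos': array([0.23414621, 0.46950173, 0.2261276 ]), 'tool_rot': array([ 2.99957078,  1.56943356, -2.17556578]), 'contact_force': array([ 0.26944425, -0.01828627,  0.52310374]), 'torque': array([0.03314352, 0.01466668, 0.01696168]), 'opening': 0.0917842914389995}
```

View pics/scene0.png

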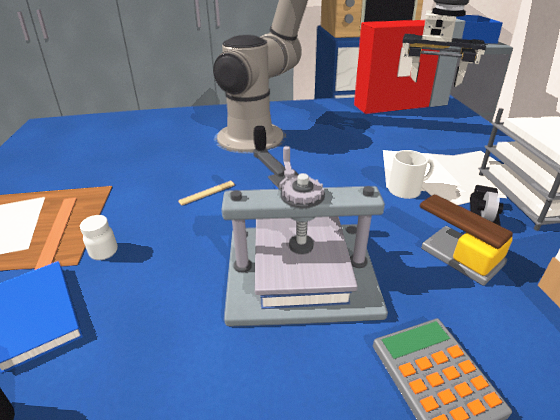

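View pics/side0.png

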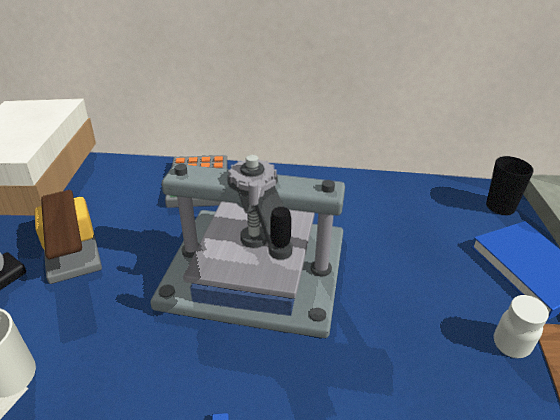

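```bash
python3 - <<'E'
import cv2,numpy as np
a=cv2.imread('pics/scene0.png')[110:220,230:340]; b=cv2.imread('pics/side0.png')[140:280,200:340]
a=cv2.resize(a,(400,400),interpolation=cv2.INTER_CUBIC);b=cv2.resize(b,(400,400),interpolation=cv2.INTER_CUBIC)
cv2.imwrite('pics/z0.png',np.hstack([a,b]))
E
```

```text
(no output)
```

View pics/z0.png

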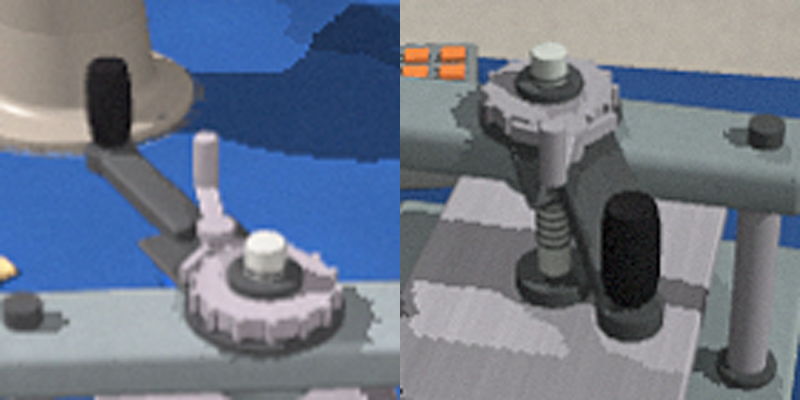

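```bash
cat >> h.py <<'E'
def tri(c1,p1,c2,p2):
    o1,d1=ray(c1,*p1);o2,d2=ray(c2,*p2)
    d1/=np.linalg.norm(d1);d2/=np.linalg.norm(d2)
    s=np.linalg.lstsq(np.stack([d1,-d2],1),o2-o1,rcond=None)[0]
    a=o1+s[0]*d1;b=o2+s[1]*d2
    return (a+b)/2,np.linalg.norm(a-b)
E
python3 - <<'E'
from h import *
import pickle
c1=pickle.load(open('pics/scene0.pkl','rb'));c2=pickle.load(open('pics/side0.pkl','rb'))
for n,p,q,z in [('grip',(259.7,138),(280.9,226.8),.214),('post',(286.4,147.5),(253.3,186),.225),('spin',(303.2,176),(252.2,157.5),.222)]:
    print(n,*tri(c1,p,c2,q),onz(c1,*p,z),onz(c2,*q,z))
for n,p,q,z in [('nutR',(236,196),(328,185),.18),('nutL',(369,191),(181,169),.18)]:
    print(n,*tri(c1,p,c2,q),onz(c1,*p,z),onz(c2,*q,z))
d=np.load('pics/side0.npy'); print(d[226,281],d[215:240:4,281]); 
m=cv2.imread('pics/side0.png').astype(int).max(2)[195:260,265:300]; ys,xs=np.where(m<30); print(xs.min()+265,xs.max()+265,ys.min()+195,ys.max()+195)
E
```

```text
grip [0.47410525 0.00286826 0.21378086] 0.0013297724872951093 [0.4743965  0.00351115 0.214     ] [0.47372644 0.00217015 0.214     ]
post [0.53886923 0.04445236 0.22229148] 0.0027502093493087135 [0.54355966 0.04514992 0.225     ] [0.53426983 0.0423143  0.225     ]
spin [0.62363684 0.0597627  0.21287576] 0.002713968998597888 [0.63808894 0.05835999 0.222     ] [0.60720601 0.05556158 0.222     ]
nutR [ 0.61656326 -0.04789974  0.18060192] 0.0008996388930296497 [ 0.61567162 -0.04747242  0.18      ] [ 0.61751913 -0.04836808  0.18      ]
nutL [0.63364287 0.16806181 0.180866  ] 0.0032636650843250545 [0.63114574 0.17048298 0.18      ] [0.6336903 0.166678  0.18     ]
0.490287 [0.48836923 0.4857469  0.4896878  0.49095386 0.4955159  0.49788386
 0.50137615]
270 290 208 257
```

```bash
cat >> h.py <<'E'
from scipy.spatial.transform import Rotation as Ro
AX=np.array([.625,.060]); PSI=-.079
def cur():
    o=robot.observe(); return o['tool_pos'],Ro.from_euler('xyz',o['tool_rot'])
def hdir(th): 
    a=np.pi+PSI+th; return np.array([np.cos(a),np.sin(a)])
def pt(th,r,s):  # handle frame: radial r, ccw offset s
    h=hdir(th); return AX+r*h+s*np.array([-h[1],h[0]])
def down(zdir):
    z=np.array([zdir[0],zdir[1],0.]);z/=np.linalg.norm(z);x=np.array([0,0,-1.]);y=np.cross(z,x)
    return Ro.from_matrix(np.stack([x,y,z],1))
def delta(p0,R0,p,R):
    return np.round(R0.inv().apply(np.array(p)-p0),3),np.round((R0.inv()*R).as_rotvec(degrees=True),1)
E
python3 - <<'E'
from h import *
p,R=cur(); print(R.as_matrix().round(3)); o=robot.observe()
th=.44
h=hdir(th);t=np.array([-h[1],h[0]])
print('post',pt(th,81.3e-3,-.016),'grip',pt(th,.16,0))
for s in(1,-1):
    print(delta(p,R,[*pt(th,.083,-.055),.30],down(s*t)))
E
```

```text
[[-0.001 -0.895  0.446]
 [-0.001  0.446  0.895]
 [-1.     0.    -0.001]]
post [0.54328891 0.04625274] grip [0.47531295 0.00348641]
(array([-0.074, -0.436, -0.216]), array([ 1.328e+02, -1.000e-01,  1.000e-01]))
(array([-0.074, -0.436, -0.216]), array([-47.2,  -0.1,  -0. ]))
```

{"name": "move_arm", "arguments": {
  "deltas": [
    {"dp": [-0.05,-0.02,-0.01],"turn": [-4,0,0]},
    {"dp": [-0.074,-0.06,-0.03],"turn": [-10,0,0]},
    {"dp": [-0.074,-0.1,-0.05],"turn": [-16,0,0]},
    {"dp": [-0.074,-0.145,-0.07],"turn": [-22,0,0]},
    {"dp": [-0.074,-0.19,-0.095],"turn": [-28,0,0]},
    {"dp": [-0.074,-0.235,-0.118],"turn": [-34,0,0]},
    {"dp": [-0.074,-0.28,-0.14],"turn": [-40,0,0]},
    {"dp": [-0.074,-0.325,-0.162],"turn": [-47,0,0]},
    {"dp": [-0.074,-0.37,-0.184],"turn": [-47,0,0]},
    {"dp": [-0.074,-0.415,-0.206],"turn": [-47,0,0]}
  ],
  "hand": 0,
  "squeeze": 30
}}

```text
time: 1.1
tool_pos: [0.513, 0.1002, 0.3005]
tool_rot: [0.816, 1.57, 2.744]
contact_force: [0.7, 1.7, 0.0]
opening: 0.0165
```

```bash
python3 - <<'E'
from h import *
ci,im,d=snap('wrist','w1'); o=robot.observe(); print(o['time'],o['tool_pos'],o['tool_rot'],o['opening'],o['contact_force'])
E
```

```text
1.15 [0.51707951 0.09421549 0.2997084 ] [-3.13485186  1.56658318 -1.2112749 ] 0.012485718871145544 [ 2.57598524 -5.09423252 -0.37776255]
```

View pics/w1.png

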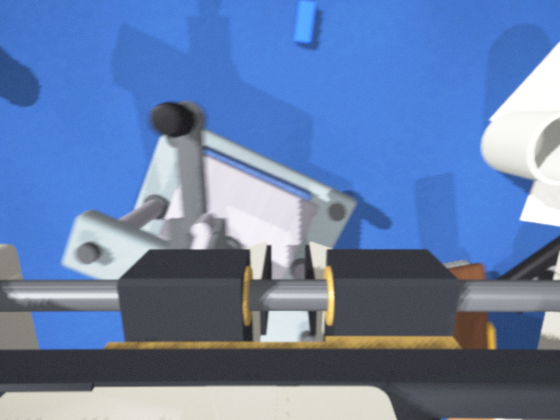

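```bash
python3 - <<'E'
import cv2
a=cv2.imread('pics/w1.png')[80:280,60:300]
cv2.imwrite('pics/z1.png',cv2.resize(a,None,fx=3,fy=3,interpolation=cv2.INTER_CUBIC))
E
```

```text
(no output)
```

View pics/z1.png

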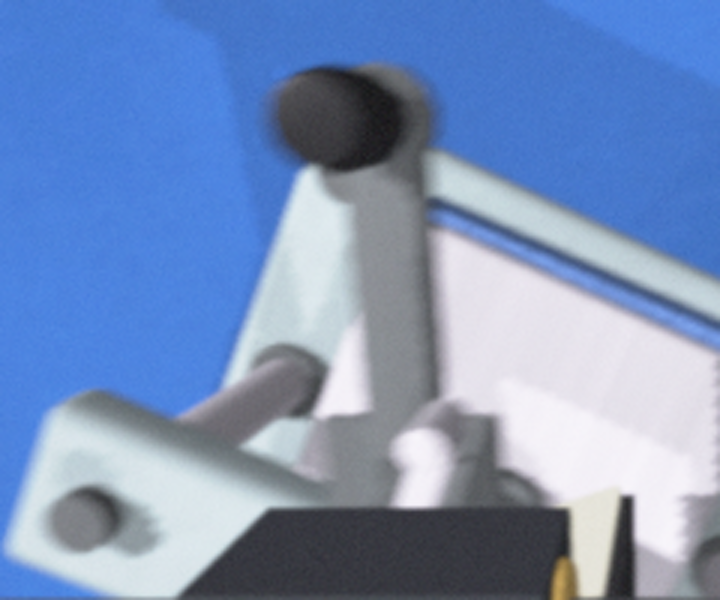

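```bash
python3 - <<'E'
from h import *
import pickle
c=pickle.load(open('pics/w1.pkl','rb'))
print('grip',onz(c,171,118,.236),'post',onz(c,199,229,.225),'nut',onz(c,60+85/3,80+515/3,.182))
p,R=cur(); o=robot.observe();print(p,R.as_matrix().round(3))
th=.44
h=hdir(th);t=np.array([-h[1],h[0]])
print(delta(p,R,[*pt(th,.083,-.055),.206],down(-t)),delta(p,R,[*pt(th,.083,-.009),.206],down(-t)))
E
```

```text
grip [0.47271065 0.00693469 0.236     ] post [0.54261727 0.04304413 0.225     ] nut [ 0.61463334 -0.04763703  0.182     ]
[0.51707951 0.09421549 0.2997084 ] [[ 0.001 -0.938 -0.346]
 [-0.004 -0.346  0.938]
 [-1.    -0.    -0.004]]
(array([ 0.094, -0.006, -0.015]), array([-0.5, -0.2,  0. ])) (array([ 0.094, -0.006, -0.061]), array([-0.5, -0.2,  0. ]))
```

{"name": "move_arm", "arguments": {
  "deltas": [
    {"dp": [0.03,-0.007,-0.018]},
    {"dp": [0.07,-0.007,-0.02]},
    {"dp": [0.09,-0.007,-0.02]},
    {"dp": [0.094,-0.007,-0.02]},
    {"dp": [0.094,-0.007,-0.02]}
  ]
}}

```text
invalid input
```

```bash
python3 - <<'E'
from h import *
for n in ('scene','side'): snap(n,n+'1')
o=robot.observe(); p,R=cur(); print(o['time'],p,R.as_matrix().round(3),o['contact_force'],o['opening'])
th=.44
h=hdir(th);t=np.array([-h[1],h[0]])
for s in (-.055,-.009):print(delta(p,R,[*pt(th,.083,s),.206],down(-t)))
a=cv2.imread('pics/scene1.png')[90:230,220:360]; b=cv2.imread('pics/side1.png')[120:260,180:320]
cv2.imwrite('pics/z2.png',cv2.resize(np.hstack([a,b]),(800,400),interpolation=cv2.INTER_CUBIC))
E
```

```text
1.25 [0.51331304 0.09962962 0.29962154] [[-0.002 -0.938 -0.345]
 [-0.    -0.345  0.938]
 [-1.     0.002  0.   ]] [0.40659401 0.06205435 0.50817318] 0.004763688507525203
(array([ 0.094, -0.008, -0.022]), array([-0.5,  0. , -0.1]))
(array([ 0.094, -0.008, -0.067]), array([-0.5,  0. , -0.1]))
```

View pics/z2.png

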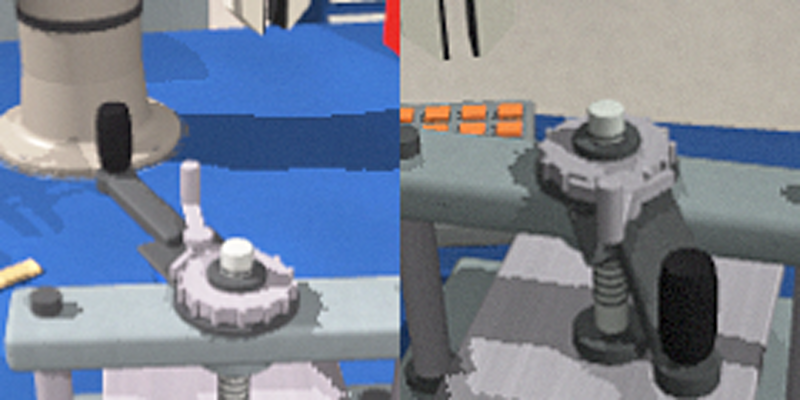

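The move was refused because the rows had no "turn", so nothing has changed. The pictures show the post at crop (190,185) and the gripper above it, clear.

{"name": "move_arm", "arguments": {
  "deltas": [
    {"dp": [0.03,-0.007,-0.018],"turn": [0,0,0]},
    {"dp": [0.07,-0.007,-0.02],"turn": [0,0,0]},
    {"dp": [0.09,-0.007,-0.02],"turn": [0,0,0]},
    {"dp": [0.094,-0.007,-0.02],"turn": [0,0,0]},
    {"dp": [0.094,-0.007,-0.02],"turn": [0,0,0]}
  ]
}}

```text
time: 1.75
tool_pos: [0.5254, 0.0867, 0.2068]
tool_rot: [0.965, 1.57, 2.895]
contact_force: [-0.6, 0.2, 1.0]
opening: 0.0003
```

```bash
python3 - <<'E'
from h import *
for n in ('scene','side'): snap(n,n+'2')
o=robot.observe(); p,R=cur(); print(o['time'],p,R.as_matrix().round(3),o['contact_force'],o['opening'])
th=.44
h=hdir(th);t=np.array([-h[1],h[0]])
for s in (-.055,-.009):print(delta(p,R,[*pt(th,.083,s),.206],down(-t)))
a=cv2.imread('pics/scene2.png')[90:230,220:360]; b=cv2.imread('pics/side2.png')[120:260,180:320]
cv2.imwrite('pics/z3.png',cv2.resize(np.hstack([a,b]),(800,400),interpolation=cv2.INTER_CUBIC))
E
```

```text
1.85 [0.52641372 0.08647427 0.20825065] [[ 0.003 -0.936 -0.351]
 [ 0.    -0.351  0.936]
 [-1.    -0.003 -0.001]] [0.45510319 0.41030601 0.80853301] 0.000490859440955832
(array([ 0.002,  0.   , -0.005]), array([-0.1, -0. ,  0.1]))
(array([ 0.002, -0.   , -0.051]), array([-0.1, -0. ,  0.1]))
```

View pics/z3.png

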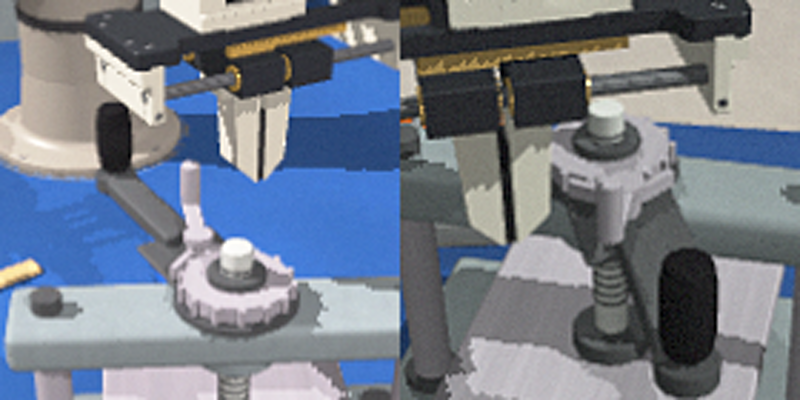

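{"name": "move_arm", "arguments": {
  "deltas": [
    {"dp": [0.002,0,-0.008],"turn": [0,0,0]},
    {"dp": [0.002,0,-0.014],"turn": [0,0,0]},
    {"dp": [0.002,0,-0.019],"turn": [0,0,0]},
    {"dp": [0.002,0,-0.024],"turn": [0,0,0]},
    {"dp": [0.002,0,-0.029],"turn": [0,0,0]},
    {"dp": [0.002,0,-0.034],"turn": [0,0,0]},
    {"dp": [0.002,0,-0.039],"turn": [0,0,0]},
    {"dp": [0.002,0,-0.044],"turn": [0,0,0]},
    {"dp": [0.002,0,-0.046],"turn": [0,0,0]}
  ]
}}

```text
time: 2.75
tool_pos: [0.5422, 0.0423, 0.2046]
tool_rot: [-1.121, 1.571, 0.807]
contact_force: [0.2, 0.9, 0.2]
opening: 0.0004
```

```bash
python3 - <<'E'
from h import *
for n in ('scene','side'): snap(n,n+'3')
o=robot.observe(); p,R=cur(); print(o['time'],p,o['contact_force'],o['opening'])
th=.44
h=hdir(th);t=np.array([-h[1],h[0]])
for s in (-.055,-.009):print(delta(p,R,[*pt(th,.083,s),.206],down(-t)))
a=cv2.imread('pics/scene3.png')[90:230,220:360]; b=cv2.imread('pics/side3.png')[120:260,180:320]
cv2.imwrite('pics/z4.png',cv2.resize(np.hstack([a,b]),(800,400),interpolation=cv2.INTER_CUBIC))
E
```

```text
2.85 [0.54227987 0.04235127 0.20470132] [-0.88522271  0.14667049 -0.12247466] 0.000640037228213928
(array([-0.001, -0.   ,  0.042]), array([-0.2, -0. ,  0. ]))
(array([-0.001, -0.001, -0.004]), array([-0.2, -0. ,  0. ]))
```

View pics/z4.png

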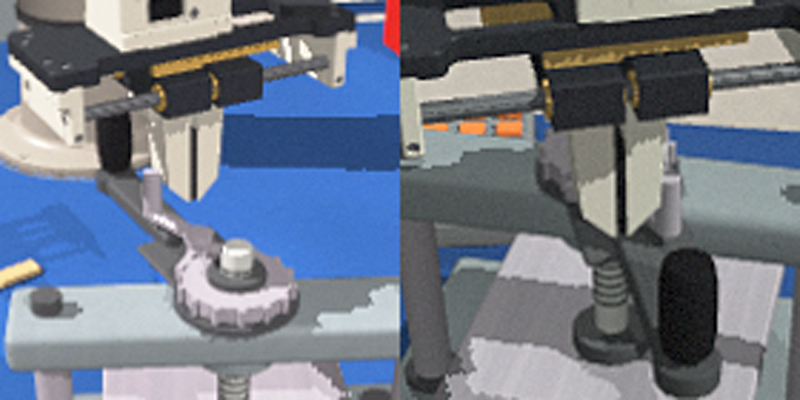

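{"name": "move_arm", "arguments": {
  "deltas": [
    {"dp": [0,0,-0.003],"turn": [0,0,0]},
    {"dp": [0,0,-0.005],"turn": [0,0,0]},
    {"dp": [0,0,-0.007],"turn": [0,0,0]},
    {"dp": [0,0,-0.008],"turn": [0,0,0]},
    {"dp": [0,0,-0.008],"turn": [0,0,0]}
  ]
}}

```text
time: 3.35
tool_pos: [0.5452, 0.036, 0.2048]
tool_rot: [-0.898, 1.569, 1.03]
contact_force: [1.2, 5.4, -0.4]
opening: 0.0007
```

```bash
python3 - <<'E'
from h import *
for n in ('scene','side'): snap(n,n+'4')
o=robot.observe(); p,R=cur(); print(o['time'],p,o['contact_force'],o['opening'])
a=cv2.imread('pics/scene4.png')[90:230,220:360]; b=cv2.imread('pics/side4.png')[120:260,180:320]
cv2.imwrite('pics/z5.png',cv2.resize(np.hstack([a,b]),(800,400),interpolation=cv2.INTER_CUBIC))
E
```

```text
3.45 [0.54516006 0.03600524 0.20482648] [1.21956773 4.65687716 0.18940663] 0.00037096154518535314
```

View pics/z5.png

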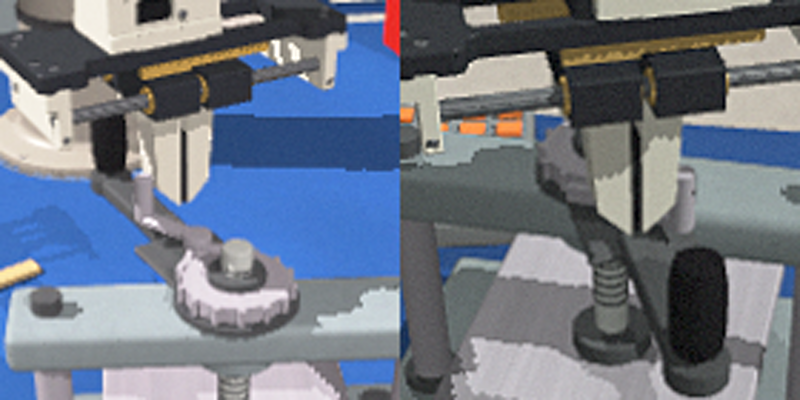

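```bash
python3 - <<'E'
from h import *
import pickle
c1=pickle.load(open('pics/scene4.pkl','rb'));c2=pickle.load(open('pics/side4.pkl','rb'))
for f,c,x0,y0,x1,y1 in (('side3',c2,255,195,305,255),('side4',c2,255,195,305,255)):
    m=cv2.imread('pics/%s.png'%f).astype(int).max(2)[y0:y1,x0:x1]<32
    n,l,s,ce=cv2.connectedComponentsWithStats(m.astype(np.uint8)); k=1+s[1:,4].argmax(); print(f,s[k],s[k][:2]+[x0,y0])
    u=x0+s[k][0]+s[k][2]/2; 
    for v in(225,227): print(onz(c,u,v,.214))
p,R=cur()
p0=np.array([.5452,.036,.205])
for th in (.46,.48,.5):
    t=-np.array([-hdir(th)[1],hdir(th)[0]])
    print(th,pt(th,.16,0),delta(p,R,[*pt(th,.16,0),.30],down(t)))
E
```

```text
side3 [ 15  13  21  40 540] [270 208]
[0.47686463 0.00296068 0.214     ]
[0.47331979 0.00256891 0.214     ]
side4 [ 19  13  20  40 485] [274 208]
[ 0.47733956 -0.00088957  0.214     ]
[ 0.47379137 -0.0012598   0.214     ]
0.46 [0.47647308 0.00050417] (array([-0.095,  0.077, -0.009]), array([-1.3,  0.1,  0.1]))
0.48 [ 0.47769262 -0.00245427] (array([-0.095,  0.077, -0.012]), array([-2.5,  0.1,  0.1]))
0.5 [ 0.47897108 -0.00538773] (array([-0.095,  0.076, -0.015]), array([-3.6,  0.1,  0.1]))
```

{"name": "move_arm", "arguments": {
  "deltas": [
    {"dp": [0,0,0.008],"turn": [0,0,0]},
    {"dp": [-0.04,0,0.008],"turn": [0,0,0]},
    {"dp": [-0.085,0.01,0.004],"turn": [0,0,0]},
    {"dp": [-0.095,0.045,-0.004],"turn": [-1.5,0,0]},
    {"dp": [-0.095,0.077,-0.009],"turn": [-1.5,0,0]},
    {"dp": [-0.095,0.077,-0.009],"turn": [-1.5,0,0]},
    {"dp": [-0.095,0.077,-0.009],"turn": [-1.5,0,0]}
  ],
  "hand": 0.06
}}

```text
time: 4.15
tool_pos: [0.4757, -0.0004, 0.3002]
tool_rot: [-2.342, 1.569, -0.388]
contact_force: [-0.0, -0.1, 0.2]
opening: 0.0519
```

```bash
python3 - <<'E'
from h import *
snap('wrist','w5');snap('side','side5')
o=robot.observe(); p,R=cur(); print(o['time'],p,o['contact_force'],o['opening'])
print(delta(p,R,[*pt(.465,.16,0),.203],R))
E
```

```text
4.25 [4.76354522e-01 1.40717435e-05 2.99638568e-01] [-0.53571165  0.92571638 -0.31488486] 0.05807995904885053
(array([ 0.097, -0.   , -0.   ]), array([0., 0., 0.]))
```

View pics/w5.png

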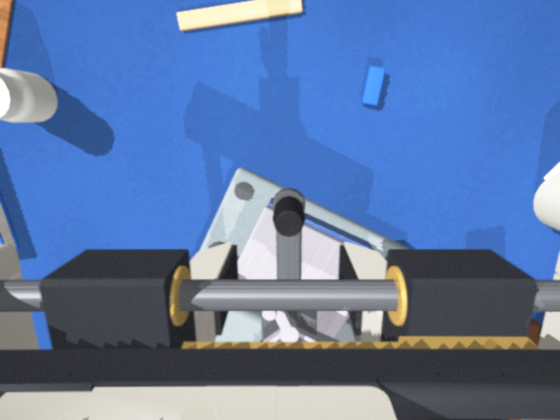

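View pics/side5.png

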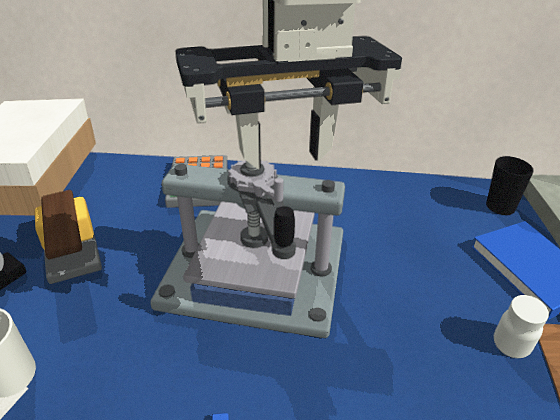

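```bash
python3 - <<'E'
from h import *
import pickle
c=pickle.load(open('pics/w5.pkl','rb'))
print(onz(c,288,217,.236),pt(.465,.16,0))
E
```

```text
[ 0.47098811 -0.00136869  0.236     ] [ 4.76772414e-01 -2.37719559e-04]
```

{"name": "move_arm", "arguments": {
  "deltas": [
    {"dp": [0.03,0,0],"turn": [0,0,0]},
    {"dp": [0.06,0,0],"turn": [0,0,0]},
    {"dp": [0.085,0,0],"turn": [0,0,0]},
    {"dp": [0.096,0,0],"turn": [0,0,0]},
    {"dp": [0.096,0,0],"turn": [0,0,0]}
  ]
}}

```text
time: 4.75
tool_pos: [0.4755, 0.0003, 0.2022]
tool_rot: [1.019, 1.567, 2.974]
contact_force: [-0.1, 0.3, 0.5]
opening: 0.0596
```

{"name": "move_arm", "arguments": {
  "deltas": [
    {"dp": [0,0,0],"turn": [0,0,0]},
    {"dp": [0,0,0],"turn": [0,0,0]},
    {"dp": [0,0,0],"turn": [0,0,0]},
    {"dp": [0,0,0],"turn": [0,0,0]},
    {"dp": [0,0,0],"turn": [0,0,0]},
    {"dp": [0,0,0],"turn": [0,0,0]}
  ],
  "hand": 0.015,
  "squeeze": 15
}}

```text
time: 5.35
tool_pos: [0.4759, -0.0001, 0.2041]
tool_rot: [-1.822, 1.57, 0.132]
contact_force: [-0.2, 1.2, 1.9]
opening: 0.0237
```

```bash
python3 - <<'E'
from h import *
o=robot.observe(); p,R=cur(); print(o['time'],p,R.as_matrix().round(3),o['contact_force'],o['opening'])
print(p[:2]-AX,np.linalg.norm(p[:2]-AX),np.arctan2(*(p[:2]-AX)[::-1])-np.pi-PSI+2*np.pi)
E
```

```text
5.35 [ 4.75893327e-01 -1.43436793e-04  2.04098287e-01] [[ 0.001 -0.927 -0.374]
 [ 0.    -0.374  0.927]
 [-1.    -0.001 -0.   ]] [-0.17210326  1.17207184  1.87317263] 0.023661805792641103
[-0.14910667 -0.06014344] 0.16077945413691677 0.4623982375854352
```

```bash
cat > arc.py <<'E'
import numpy as np,sys
def rows(tot,n,r=.161):
    for k in range(1,n+1):
        d=tot*k/n; print('{"dp": [0, %.3f, %.3f], "turn": [%.1f, 0, 0]},'%(r*(np.cos(d)-1),-r*np.sin(d),-np.degrees(d)),end=' ')
    print()
rows(float(sys.argv[1]),int(sys.argv[2]))
E
python3 arc.py -.6 10; python3 arc.py -.54 10
```

```text
{"dp": [0, -0.000, 0.010], "turn": [3.4, 0, 0]}, {"dp": [0, -0.001, 0.019], "turn": [6.9, 0, 0]}, {"dp": [0, -0.003, 0.029], "turn": [10.3, 0, 0]}, {"dp": [0, -0.005, 0.038], "turn": [13.8, 0, 0]}, {"dp": [0, -0.007, 0.048], "turn": [17.2, 0, 0]}, {"dp": [0, -0.010, 0.057], "turn": [20.6, 0, 0]}, {"dp": [0, -0.014, 0.066], "turn": [24.1, 0, 0]}, {"dp": [0, -0.018, 0.074], "turn": [27.5, 0, 0]}, {"dp": [0, -0.023, 0.083], "turn": [30.9, 0, 0]}, {"dp": [0, -0.028, 0.091], "turn": [34.4, 0, 0]}, 
{"dp": [0, -0.000, 0.009], "turn": [3.1, 0, 0]}, {"dp": [0, -0.001, 0.017], "turn": [6.2, 0, 0]}, {"dp": [0, -0.002, 0.026], "turn": [9.3, 0, 0]}, {"dp": [0, -0.004, 0.035], "turn": [12.4, 0, 0]}, {"dp": [0, -0.006, 0.043], "turn": [15.5, 0, 0]}, {"dp": [0, -0.008, 0.051], "turn": [18.6, 0, 0]}, {"dp": [0, -0.011, 0.059], "turn": [21.7, 0, 0]}, {"dp": [0, -0.015, 0.067], "turn": [24.8, 0, 0]}, {"dp": [0, -0.019, 0.075], "turn": [27.8, 0, 0]}, {"dp": [0, -0.023, 0.083], "turn": [30.9, 0, 0]},
```

{"name": "move_arm", "arguments": {
  "deltas": [
    {"dp": [0,0,0.01],"turn": [3.4,0,0]},
    {"dp": [0,-0.001,0.019],"turn": [6.9,0,0]},
    {"dp": [0,-0.003,0.029],"turn": [10.3,0,0]},
    {"dp": [0,-0.005,0.038],"turn": [13.8,0,0]}
  ]
}}

```text
time: 5.75
tool_pos: [0.4659, 0.0366, 0.2041]
tool_rot: [2.837, 1.569, -1.735]
contact_force: [-2.0, -2.9, 3.4]
opening: 0.0237
```

```bash
cat >> h.py <<'E'
def st():
    o=robot.observe(); p,R=cur(); d=p[:2]-AX
    z=R.as_matrix()[:,2]
    print('t',o['time'],'p',p.round(4),'F',o['contact_force'].round(1),'op',round(o['opening'],4),'r',np.linalg.norm(d).round(4),'th',round((np.arctan2(d[1],d[0])-PSI+np.pi+np.pi)%(2*np.pi)-np.pi,3),'yaw th',round((np.arctan2(-z[1],-z[0])-np.pi/2-PSI+2*np.pi)%(2*np.pi)-np.pi,3))
E
python3 -c "
from h import *
st()"
```

```text
t 5.75 p [0.4659 0.0366 0.2041] F [-2.  -2.9  3.4] op 0.0237 r 0.1609 th 0.225 yaw th 0.219
```

```bash
python3 arc.py -.85 10
```

```text
{"dp": [0, -0.001, 0.014], "turn": [4.9, 0, 0]}, {"dp": [0, -0.002, 0.027], "turn": [9.7, 0, 0]}, {"dp": [0, -0.005, 0.041], "turn": [14.6, 0, 0]}, {"dp": [0, -0.009, 0.054], "turn": [19.5, 0, 0]}, {"dp": [0, -0.014, 0.066], "turn": [24.4, 0, 0]}, {"dp": [0, -0.020, 0.079], "turn": [29.2, 0, 0]}, {"dp": [0, -0.028, 0.090], "turn": [34.1, 0, 0]}, {"dp": [0, -0.036, 0.101], "turn": [39.0, 0, 0]}, {"dp": [0, -0.045, 0.111], "turn": [43.8, 0, 0]}, {"dp": [0, -0.055, 0.121], "turn": [48.7, 0, 0]},
```

{"name": "move_arm", "arguments": {
  "deltas": [
    {"dp": [0,-0.001,0.014],"turn": [4.9,0,0]},
    {"dp": [0,-0.002,0.027],"turn": [9.7,0,0]},
    {"dp": [0,-0.005,0.041],"turn": [14.6,0,0]},
    {"dp": [0,-0.009,0.054],"turn": [19.5,0,0]},
    {"dp": [0,-0.014,0.066],"turn": [24.4,0,0]},
    {"dp": [0,-0.02,0.079],"turn": [29.2,0,0]},
    {"dp": [0,-0.028,0.09],"turn": [34.1,0,0]},
    {"dp": [0,-0.036,0.101],"turn": [39.0,0,0]},
    {"dp": [0,-0.045,0.111],"turn": [43.8,0,0]},
    {"dp": [0,-0.055,0.121],"turn": [48.7,0,0]}
  ]
}}

```text
time: 6.75
tool_pos: [0.5028, 0.1649, 0.2041]
tool_rot: [2.5, 1.569, -2.923]
contact_force: [-1.9, -2.3, 2.7]
opening: 0.0235
```

```bash
python3 -c "
from h import *
st()"; python3 arc.py -.05 3
```

```text
t 6.75 p [0.5028 0.1649 0.2041] F [-1.9 -2.3  2.7] op 0.0235 r 0.1611 th -0.631 yaw th -0.631
{"dp": [0, -0.000, 0.003], "turn": [1.0, 0, 0]}, {"dp": [0, -0.000, 0.005], "turn": [1.9, 0, 0]}, {"dp": [0, -0.000, 0.008], "turn": [2.9, 0, 0]},
```

{"name": "move_arm", "arguments": {
  "deltas": [
    {"dp": [0,0,0.003],"turn": [1.0,0,0]},
    {"dp": [0,0,0.006],"turn": [2.0,0,0]},
    {"dp": [0,0,0.009],"turn": [3.1,0,0]},
    {"dp": [0,0,0.011],"turn": [4,0,0]},
    {"dp": [0,0,0.011],"turn": [4,0,0]}
  ]
}}

```text
time: 7.25
tool_pos: [0.5103, 0.173, 0.2041]
tool_rot: [1.128, 1.57, 1.923]
contact_force: [-3.2, 1.2, 5.4]
opening: 0.0234
```

```bash
python3 -c "
from h import *
snap('scene','scene6');snap('side','side6')
st()
a=cv2.imread('pics/scene6.png')[90:230,220:360]; b=cv2.imread('pics/side6.png')[120:260,180:320]
cv2.imwrite('pics/z6.png',cv2.resize(np.hstack([a,b]),(800,400),interpolation=cv2.INTER_CUBIC))
"; python3 arc.py 1.0 10
```

```text
t 7.35 p [0.5103 0.173  0.2041] F [-2.6  0.9  6.2] op 0.0234 r 0.161 th -0.699 yaw th -0.697
{"dp": [0, -0.001, -0.016], "turn": [-5.7, 0, 0]}, {"dp": [0, -0.003, -0.032], "turn": [-11.5, 0, 0]}, {"dp": [0, -0.007, -0.048], "turn": [-17.2, 0, 0]}, {"dp": [0, -0.013, -0.063], "turn": [-22.9, 0, 0]}, {"dp": [0, -0.020, -0.077], "turn": [-28.6, 0, 0]}, {"dp": [0, -0.028, -0.091], "turn": [-34.4, 0, 0]}, {"dp": [0, -0.038, -0.104], "turn": [-40.1, 0, 0]}, {"dp": [0, -0.049, -0.115], "turn": [-45.8, 0, 0]}, {"dp": [0, -0.061, -0.126], "turn": [-51.6, 0, 0]}, {"dp": [0, -0.074, -0.135], "turn": [-57.3, 0, 0]},
```

View pics/z6.png

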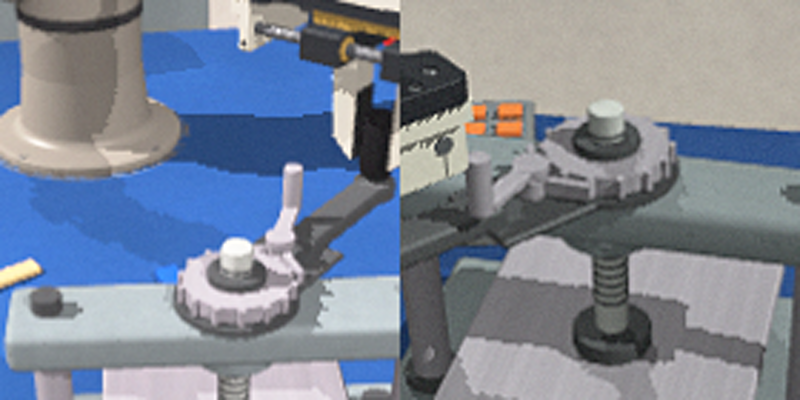

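```bash
python3 arc.py .69 10
```

```text
{"dp": [0, -0.000, -0.011], "turn": [-4.0, 0, 0]}, {"dp": [0, -0.002, -0.022], "turn": [-7.9, 0, 0]}, {"dp": [0, -0.003, -0.033], "turn": [-11.9, 0, 0]}, {"dp": [0, -0.006, -0.044], "turn": [-15.8, 0, 0]}, {"dp": [0, -0.009, -0.054], "turn": [-19.8, 0, 0]}, {"dp": [0, -0.014, -0.065], "turn": [-23.7, 0, 0]}, {"dp": [0, -0.018, -0.075], "turn": [-27.7, 0, 0]}, {"dp": [0, -0.024, -0.084], "turn": [-31.6, 0, 0]}, {"dp": [0, -0.030, -0.094], "turn": [-35.6, 0, 0]}, {"dp": [0, -0.037, -0.102], "turn": [-39.5, 0, 0]},
```

{"name": "move_arm", "arguments": {
  "deltas": [
    {"dp": [0,0,-0.011],"turn": [-4,0,0]},
    {"dp": [0,-0.002,-0.022],"turn": [-7.9,0,0]},
    {"dp": [0,-0.003,-0.033],"turn": [-11.9,0,0]},
    {"dp": [0,-0.006,-0.044],"turn": [-15.8,0,0]},
    {"dp": [0,-0.009,-0.054],"turn": [-19.8,0,0]},
    {"dp": [0,-0.014,-0.065],"turn": [-23.7,0,0]},
    {"dp": [0,-0.018,-0.075],"turn": [-27.7,0,0]},
    {"dp": [0,-0.024,-0.084],"turn": [-31.6,0,0]},
    {"dp": [0,-0.03,-0.094],"turn": [-35.6,0,0]},
    {"dp": [0,-0.037,-0.102],"turn": [-39.5,0,0]}
  ]
}}

```text
time: 8.35
tool_pos: [0.4648, 0.0746, 0.204]
tool_rot: [0.232, 1.569, 1.719]
contact_force: [-4.6, 5.3, 6.9]
opening: 0.0238
```

```bash
python3 -c "
from h import *
st()"
```

```text
t 8.35 p [0.4648 0.0746 0.204 ] F [-4.6  5.3  6.9] op 0.0238 r 0.1609 th -0.012 yaw th -0.005
```

{"name": "move_arm", "arguments": {
  "deltas": [
    {"dp": [0,0,-0.011],"turn": [-4,0,0]},
    {"dp": [0,-0.002,-0.022],"turn": [-7.9,0,0]},
    {"dp": [0,-0.003,-0.033],"turn": [-11.9,0,0]},
    {"dp": [0,-0.006,-0.044],"turn": [-15.8,0,0]},
    {"dp": [0,-0.009,-0.054],"turn": [-19.8,0,0]},
    {"dp": [0,-0.014,-0.065],"turn": [-23.7,0,0]},
    {"dp": [0,-0.018,-0.075],"turn": [-27.7,0,0]},
    {"dp": [0,-0.024,-0.084],"turn": [-31.6,0,0]},
    {"dp": [0,-0.03,-0.094],"turn": [-35.6,0,0]},
    {"dp": [0,-0.037,-0.102],"turn": [-39.5,0,0]}
  ]
}}

```text
time: 9.35
tool_pos: [0.4927, -0.031, 0.204]
tool_rot: [0.614, 1.569, 2.79]
contact_force: [-6.7, 1.7, 8.3]
opening: 0.0233
```

```bash
python3 -c "
from h import *
snap('scene','scene7');snap('side','side7')
st()
a=cv2.imread('pics/scene7.png')[90:330,200:400]; b=cv2.imread('pics/side7.png')[120:360,150:350]
cv2.imwrite('pics/z7.png',cv2.resize(np.hstack([a,b]),None,fx=2,fy=2,interpolation=cv2.INTER_CUBIC))
"
```

```text
t 9.45 p [ 0.4935 -0.0321  0.2041] F [-2.1 -2.9  4.8] op 0.0234 r 0.1606 th 0.69 yaw th 0.683
```

View pics/z7.png

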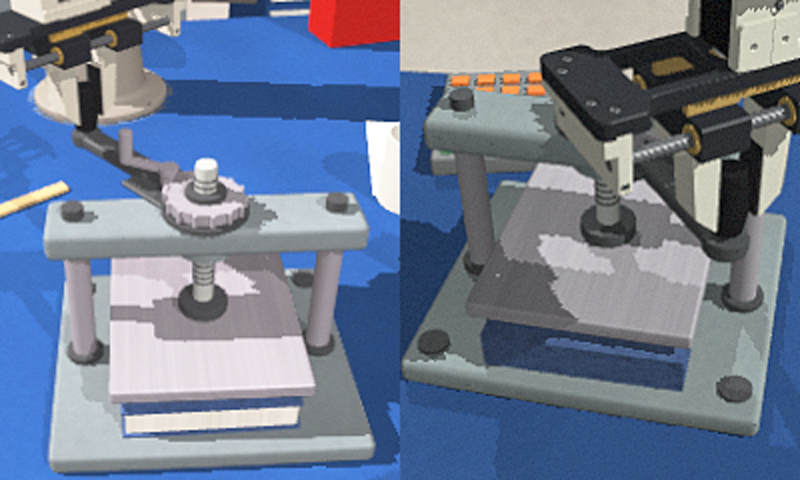

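{"name": "move_arm", "arguments": {
  "deltas": [
    {"dp": [0,0,0.011],"turn": [4,0,0]},
    {"dp": [0,-0.002,0.022],"turn": [7.9,0,0]},
    {"dp": [0,-0.003,0.033],"turn": [11.9,0,0]},
    {"dp": [0,-0.006,0.044],"turn": [15.8,0,0]},
    {"dp": [0,-0.009,0.054],"turn": [19.8,0,0]},
    {"dp": [0,-0.014,0.065],"turn": [23.7,0,0]},
    {"dp": [0,-0.018,0.075],"turn": [27.7,0,0]},
    {"dp": [0,-0.024,0.084],"turn": [31.6,0,0]},
    {"dp": [0,-0.03,0.094],"turn": [35.6,0,0]},
    {"dp": [0,-0.037,0.102],"turn": [39.5,0,0]}
  ]
}}

```text
time: 10.45
tool_pos: [0.4648, 0.0741, 0.204]
tool_rot: [2.196, 1.568, -2.606]
contact_force: [-8.2, -2.4, 8.9]
opening: 0.0237
```

```bash
python3 -c "
from h import *
st()"
```

```text
t 10.45 p [0.4648 0.0741 0.204 ] F [-8.2 -2.4  8.9] op 0.0237 r 0.1608 th -0.009 yaw th -0.011
```

{"name": "move_arm", "arguments": {
  "deltas": [
    {"dp": [0,0,0.011],"turn": [4,0,0]},
    {"dp": [0,-0.002,0.022],"turn": [7.9,0,0]},
    {"dp": [0,-0.003,0.033],"turn": [11.9,0,0]},
    {"dp": [0,-0.006,0.044],"turn": [15.8,0,0]},
    {"dp": [0,-0.009,0.054],"turn": [19.8,0,0]},
    {"dp": [0,-0.014,0.065],"turn": [23.7,0,0]},
    {"dp": [0,-0.018,0.075],"turn": [27.7,0,0]},
    {"dp": [0,-0.024,0.084],"turn": [31.6,0,0]},
    {"dp": [0,-0.03,0.094],"turn": [35.6,0,0]},
    {"dp": [0,-0.037,0.102],"turn": [39.5,0,0]}
  ]
}}

```text
time: 11.45
tool_pos: [0.5109, 0.1735, 0.204]
tool_rot: [2.07, 1.569, 2.862]
contact_force: [-13.7, -5.3, 10.1]
opening: 0.0235
```

```bash
python3 -c "
from h import *
st()"
```

```text
t 11.45 p [0.5109 0.1735 0.204 ] F [-13.7  -5.3  10.1] op 0.0235 r 0.1609 th -0.704 yaw th -0.7
```

{"name": "move_arm", "arguments": {
  "deltas": [
    {"dp": [0,0,-0.011],"turn": [-4,0,0]},
    {"dp": [0,-0.002,-0.022],"turn": [-7.9,0,0]},
    {"dp": [0,-0.003,-0.033],"turn": [-11.9,0,0]},
    {"dp": [0,-0.006,-0.044],"turn": [-15.8,0,0]},
    {"dp": [0,-0.009,-0.054],"turn": [-19.8,0,0]},
    {"dp": [0,-0.014,-0.065],"turn": [-23.7,0,0]},
    {"dp": [0,-0.018,-0.075],"turn": [-27.7,0,0]},
    {"dp": [0,-0.024,-0.084],"turn": [-31.6,0,0]},
    {"dp": [0,-0.03,-0.094],"turn": [-35.6,0,0]},
    {"dp": [0,-0.037,-0.102],"turn": [-39.5,0,0]}
  ]
}}

```text
time: 12.45
tool_pos: [0.4652, 0.0747, 0.2039]
tool_rot: [0.913, 1.568, 2.4]
contact_force: [-7.3, 5.4, 8.4]
opening: 0.0232
```

{"name": "move_arm", "arguments": {
  "deltas": [
    {"dp": [0,0,-0.011],"turn": [-4,0,0]},
    {"dp": [0,-0.002,-0.022],"turn": [-7.9,0,0]},
    {"dp": [0,-0.003,-0.033],"turn": [-11.9,0,0]},
    {"dp": [0,-0.006,-0.044],"turn": [-15.8,0,0]},
    {"dp": [0,-0.009,-0.054],"turn": [-19.8,0,0]},
    {"dp": [0,-0.014,-0.065],"turn": [-23.7,0,0]},
    {"dp": [0,-0.018,-0.075],"turn": [-27.7,0,0]},
    {"dp": [0,-0.024,-0.084],"turn": [-31.6,0,0]},
    {"dp": [0,-0.03,-0.094],"turn": [-35.6,0,0]},
    {"dp": [0,-0.037,-0.102],"turn": [-39.5,0,0]}
  ]
}}

```text
time: 13.45
tool_pos: [0.4934, -0.0313, 0.2039]
tool_rot: [0.943, 1.568, 3.119]
contact_force: [-7.4, 0.7, 7.6]
opening: 0.0231
```

```bash
python3 -c "
from h import *
snap('scene','scene8');snap('side','side8')
st()
L=[cv2.imread('pics/scene%d.png'%k)[150:310,220:360] for k in (0,7,8)]
cv2.imwrite('pics/z8.png',cv2.resize(np.hstack(L),(800,305),interpolation=cv2.INTER_CUBIC))
"
```

```text
t 13.55 p [ 0.4942 -0.0324  0.2039] F [-4.9 -4.6  4.8] op 0.023 r 0.1601 th 0.694 yaw th 0.683
```

View pics/z8.png

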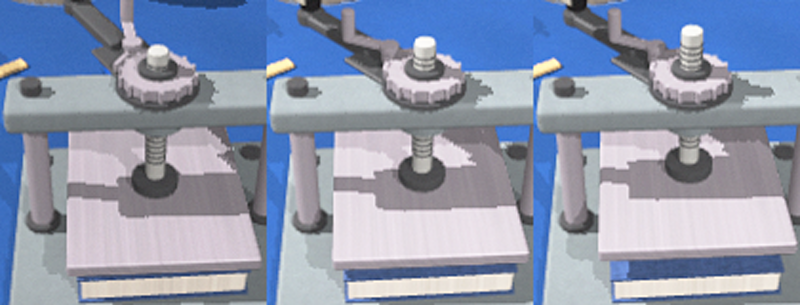

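```bash
cat > rise.py <<'E'
from h import *
import pickle,sys
c=pickle.load(open('pics/scene0.pkl','rb'))
R=np.array(c['R']);t=np.array(c['t']);K=np.array([[c['fx'],0,c['cx']],[0,c['fy'],c['cy']],[0,0,1.]])
def proj(P): return cv2.projectPoints(np.array([P],float),cv2.Rodrigues(R)[0],t,K,np.array([c['k1'],0,0,0,0.]))[0][0,0]
a=cv2.imread('pics/scene0.png')
def hz(u,v,xy):  # height on vertical line at xy, by v
    from scipy.optimize import brentq
    return brentq(lambda z:proj([*xy,z])[1]-v,0,.4)
for f in sys.argv[1:]:
    b=cv2.imread('pics/%s.png'%f)
    for n,(x0,y0,x1,y1),xy in (('spindle top',(295,171,311,184),(.625,.06)),('platen front edge',(262,278,345,294),None)):
        T=a[y0:y1,x0:x1]; S=b[y0-22:y1+4,x0-6:x1+6]
        r=cv2.matchTemplate(S,T,cv2.TM_CCOEFF_NORMED); _,m,_,l=cv2.minMaxLoc(r)
        j,i=l; 
        sub=0
        if 0<i<r.shape[0]-1: q=r[i-1:i+2,j]; sub=(q[0]-q[2])/(2*(q[0]-2*q[1]+q[2]))
        dv=i+sub-22
        if xy is None:
            # platen front edge at approx back-of-press side: find xy at platen top z
            xy=onz(c,(x0+x1)/2,286,.07)[:2]
        v=(y0+y1)/2
        z0=hz(0,v,xy);z1=hz(0,v+dv,xy); print(f,n,'score',round(m,3),'dv',round(dv,2),'dx',j-6,'rise mm',round((z1-z0)*1e3,1))
E
python3 rise.py scene6 scene7 scene8
```

```text
scene6 spindle top score 0.932 dv -0.07 dx 0 rise mm 0.1
scene6 platen front edge score 0.997 dv -0.05 dx 0 rise mm 0.1
scene7 spindle top score 0.793 dv -4.5 dx 0 rise mm 8.2
scene7 platen front edge score 0.985 dv -3.02 dx -6 rise mm 6.9
scene8 spindle top score 0.811 dv -10.4 dx 0 rise mm 18.8
scene8 platen front edge score 0.988 dv -7.93 dx -3 rise mm 17.9
```

{"name": "move_arm", "arguments": {
  "deltas": [
    {"dp": [0,0,0],"turn": [0,0,0]},
    {"dp": [0,0,0],"turn": [0,0,0]},
    {"dp": [0,0,0],"turn": [0,0,0]},
    {"dp": [0,0,0],"turn": [0,0,0]},
    {"dp": [0,0,0],"turn": [0,0,0]},
    {"dp": [-0.02,0,0],"turn": [0,0,0]},
    {"dp": [-0.05,0,0],"turn": [0,0,0]},
    {"dp": [-0.09,0,0],"turn": [0,0,0]},
    {"dp": [-0.12,0,0],"turn": [0,0,0]},
    {"dp": [-0.12,0,0],"turn": [0,0,0]}
  ],
  "hand": 0.06
}}

```text
time: 14.55
tool_pos: [0.4964, -0.031, 0.3281]
tool_rot: [-2.378, 1.562, -0.205]
contact_force: [-0.0, -0.4, 1.0]
opening: 0.0598
```

```bash
python3 -c "
from h import *
snap('scene','scene9');snap('side','side9')
st()
a=cv2.imread('pics/scene9.png')[90:330,200:400]; b=cv2.imread('pics/side9.png')[120:360,150:350]
cv2.imwrite('pics/z9.png',cv2.resize(np.hstack([a,b]),None,fx=2,fy=2,interpolation=cv2.INTER_CUBIC))
"; python3 rise.py scene9
```

```text
t 14.65 p [ 0.4947 -0.0307  0.3238] F [ 0.1 -0.3 -0.1] op 0.06 r 0.1587 th 0.687 yaw th 0.681
scene9 spindle top score 0.805 dv -10.43 dx 0 rise mm 18.9
scene9 platen front edge score 0.987 dv -7.91 dx -5 rise mm 17.8
```

View pics/z9.png

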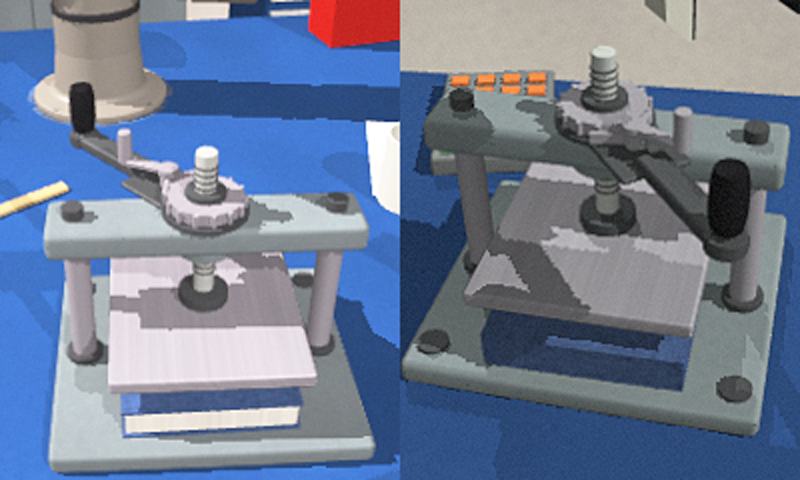

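The gripper is clear. The platen stands well above the book (scene crop: platen edge at row 385, book top at row 395–410). The post is on the release side at scene crop (124,145). I'll check its angle once more, then hand in.

```bash
python3 -c "
from h import *
import pickle
c1=pickle.load(open('pics/scene9.pkl','rb'));c2=pickle.load(open('pics/side9.pkl','rb'))
P,e=tri(c1,(262,155.5),c2,(291.7,175)); G,e2=tri(c1,(241,144),c2,(514.5-200,219)); print(P,e,G,e2)
h=(G[:2]-AX);print(np.linalg.norm(h));h/=np.linalg.norm(h)
d=P[:2]-AX-.0445*h; print('sel',np.arctan2(h[0]*d[1]-h[1]*d[0],d@h),np.linalg.norm(d))
"
```

```text
[ 5.66159358e-01 -1.93128768e-04  2.24393059e-01] 0.0019369492389798818 [ 0.4934119  -0.03329729  0.21327911] 0.0013327942677301345
0.16130658417026386
sel 0.37475354108018183 0.041172321252828145
```

Selector measures +0.37 (stop at 0.40), with a lever length of 41 mm against the 40 mm given, which is consistent.

```bash
python3 -c "
from h import *
st(); print(robot.hand_in())"
```

```text
t 14.65 p [ 0.4947 -0.0307  0.3238] F [ 0.1 -0.3 -0.1] op 0.06 r 0.1587 th 0.687 yaw th 0.681
the job is handed in; nothing more can be done
None
```

The platen is raised and the job is handed in at 14.65 s on the robot's clock, well under the 51 s limit. I pushed the direction lever over to release with the shut fingers, then pinched the handle grip. I swung the handle to its left stop, made two nearly full working strokes with one return between them, then opened the fingers and lifted clear.

Last checks:
- **Platen:** the scene camera shows it 18–19 mm above its start (18.9 mm at the spindle top, 17.8 mm at the platen edge, where 13 mm was asked). The edge figure is the weaker one, as that match slid sideways by a few pixels. The height did not change after I let go.
- **Direction lever:** it measures about +0.37 rad, on the release side near its +0.40 stop.
- **Robot:** the gripper was about 90 mm above the grip, with roughly zero contact force. The largest contact force I read was about 18 N, during the return stroke.

One move call was refused because I left out a required field; nothing moved and I sent it again. An early wrist-camera reading put the grip about 6 mm from the other estimate, but the pinch and the strokes worked without correction.

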